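# Seal the amber larder jar

## Robot

A 6-joint arm with a two-finger parallel gripper is mounted at the origin on the work surface. World frame = base frame: x ahead of the robot, y to its left, z up, the work surface at z = 0. Lengths are in m, angles in rad, forces in N, time in s.
With the tool pointing down it reaches from about 0.375 to 0.9 m from the base axis. Payload 3.1 kg.
Tool frame: the origin (TCP) lies on the mounting face of the last link; the fingertips stand 182 mm ahead of it and the grasp point (between the pads) lies ctrl.grip_point_offset ahead of it (ctrl.grip_point_offset is the distance from the TCP to the grasp point, in m); z points along the fingers, y is the direction in which the jaws open and shut (so a half turn about z gives the same grasp; the last joint's range is limited). The gripper opens to 87 mm and grips with 3 to 60 N. Pads are 19 mm wide; open, the fingers measure 117 mm over their backs; the gripper's body (75 mm by 190 mm) begins 51 mm behind the grasp point.
Start: joints at [1.081, 0.527, 1.433, -0, 1.181, -0.178], TCP at [0.191, 0.595, 0.405] pointing down, gripper open.
Joint ranges: [-3.08, 3.08], [-0.75, 2.2], [0.22, 2.44], [-1.43, 4.57], [0, 2.65], [-2.85, 2.85]. Speed limits (rad/s): [2.79, 2.79, 3.14, 3.14, 3.14, 3.14].

## Interface

Orientations are given as [roll, pitch, yaw] about the fixed x, y, z axes, in that order (R = Rz(yaw) Ry(pitch) Rx(roll)).
In Python, from workcell import ctrl gives the robot as it stands.
- The arm moves only by the shell command python3 -m crank 'ROWS' [OPENING] [FORCE]. ROWS is JSON, a list of rows, each an object with "delta_pos": the shift along the tool's x, y, z in mm, a list of three; "turn": the turn about the tool's z in rad. A call has 1 to 8 rows; each row shifts and turns the commanded pose from where the row before left it, along the tool's axes as they then stand; what a row does not reach is not made up. A row lasts 1/10 s, in which the tool goes at most 50 mm and 8.59 degrees, less where a joint would pass 70% of its speed; a pose out of reach is approached as far as the arm can. A call is refused whole if a number of a shift passes 50 or a number of a turn 0.15, either way. A call with a gripper value outside its range is refused whole. OPENING is the closure, from -1 (fully open) to 1 (shut), set as the call begins (- or left out, the last holds). The fingers move at their own pace and stop on an object; FORCE is the grip in N (left out, the last holds). Time passes only in rows, so rows that do not move let the fingers close. It gives the time, the measured TCP pose, the force and the opening at its end, in the units of the state.
- ctrl.observe(): the state, without advancing time (a new reading comes with each control period).
- ctrl.read_camera(name): name is "scene" or "top" or "wrist"; returns the picture (480x640x3 uint8, blue, green, red); there is no depth.
- ctrl.camera_params(name): a dict with "vfov" (degrees; the focal length in pixels is half the picture's height over the tangent of half this angle, whatever the lens; pixels are square), "cx", "cy" (the principal point, pixels), "k1" (the pictures are not rectified: a ray, as slopes to the right and down, at radius r is drawn at 1 + k1 r^2 times it, then the intrinsics apply), "rvec" (rotation vector, rad) and "tvec" (3), from world to camera coordinates, as OpenCV has them; the wrist camera has in their place "mount" (4x4, takes a point from camera to tool coordinates, whose origin is the TCP and whose axes are the flange's). Camera axes: x right, y down, z forward; pixel columns grow to the right and rows downward; lengths in m; the calibration is good to about 2 mm. A picture is of the moment at which its call begins: read the wrist's pose just before it. camera_params takes no time and is no camera call.
- ctrl.finish_job(): hands the job in, once; it reports no verdict.
The state is a dict: "time": time; "joints": joint angles; "dq": joint speeds; "joint_torque": joint torques, N m; "position": TCP position; "ee_rot": TCP orientation; "wrist_force": force on the tool from outside, world axes, zero at the start; "moment": the same for the moment, N m; "gripper_width": finger opening in m.
Only numpy, scipy, OpenCV 4.12 (cv2) and the standard library are available. Lean on these libraries where they do the work, as an engineer would, in place of code of your own. Each camera call takes 0.05 s, during which the arm holds its last target. There are 200 camera calls.

## Task

The amber glass jar on the marble board has been left unsealed. With the fingertips, gently press the white button in the middle of its lid all the way down, then draw the hand away. Do not touch the other two jars, do not shift, tip or lift the amber jar, and leave everything else on the board as it stands.

Things in the scene. Friction and masses are not known exactly. Their poses are not given: they have to be found in the camera images.
- board: Fixed white marble pastry board, 450 (its x) x 700 (its y) x 20 mm thick, lying on the table. Origin at the centre of its underside; its top is 20 mm above the table. Its yaw varies a little.
- jar_amber: A closed pop-top storage jar: amber (brown) glass, 86 mm in diameter with a sloping shoulder, round pale wooden lid 66 mm in diameter and 16 mm thick, its top face 120 mm above the jar's foot; in the middle of the lid a round white button 40 mm in diameter. Loose, about 0.65 kg, standing upright on the marble board. Origin at the centre of its underside, z up. The jar to be sealed.
- button_amber (a joint): How far the amber jar's lid button has been pushed down, m: 0 = fully raised (its top 12 mm above the lid's top face, jar unsealed), 0.009 = fully down against a slightly cushioned stop (its top 3 mm above the lid's face, jar sealed). It starts 0 to 3 mm down. It slides straight down with about 4 N of friction, has no spring and stays where it is left.
- button_amber_top (a point): Centre of the flat top face of the amber jar's white button (40 mm in diameter); it moves down with the button.
- jar_green: A closed pop-top storage jar: green glass, 86 mm in diameter with a sloping shoulder, round pale wooden lid 66 mm in diameter and 16 mm thick, its top face 138 mm above the jar's foot; in the middle of the lid a round white button 40 mm in diameter. Loose, about 0.65 kg, standing upright on the marble board. Origin at the centre of its underside, z up. Not to be touched.
- button_green (a joint): The same for the green jar's button: 0 = raised, 0.009 = fully down; starts 0 to 3 mm down. To be left as it is.
- jar_clear: A closed pop-top storage jar: clear colourless glass, 86 mm in diameter with a sloping shoulder, round pale wooden lid 66 mm in diameter and 16 mm thick, its top face 106 mm above the jar's foot; in the middle of the lid a round white button 40 mm in diameter. Loose, about 0.65 kg, standing upright on the marble board. Origin at the centre of its underside, z up. Not to be touched.
- button_clear (a joint): The same for the clear jar's button: 0 = raised, 0.009 = fully down; starts 0 to 3 mm down. To be left as it is.
- ramekin: White porcelain ramekin, 90 mm in diameter, 45 mm tall, loose on the board. Origin at the centre of its underside. Bystander.
- whisk: Flat steel whisk lying on the board along its own x, about 250 mm long, 60 mm wide and 18 mm high, handle to its -x; origin where the handle meets the wires, on its underside. Bystander.
- spoon: Bamboo spoon, 260 mm long, lying flat on the board along its own x, handle to its -x; origin on its underside. Bystander.
- tray: Empty blue plastic tray, 150 (its x) x 130 (its y) x 30 mm, loose on the board. Origin at the centre of its underside. Bystander.
There are look-alikes about, which are no part of the job. What is shaped like the jar_amber but blue or purple is not meant.

How it is judged:
On the way:
1. the fingers press the amber jar's button down to its stop (value of joint button_amber above 0.0075 m and contact force between the fingers and jar_amber above 0.3 N), for 0.02 s.
At the end, for the whole second after the job is handed in: The amber jar's button is down (at least 7.5 of its 9 mm); the amber jar stands upright, at rest, within 15 mm of where it started; the green and clear jars' buttons are still up (less than 4.5 mm down) and those jars and everything else on the board are within 12 mm of where they started (value of joint button_amber above 0.0075 m and distance of jar_amber from where it was at the start of the episode below 0.015 m and angle between jar_amber's own z axis and vertical below 0.06 rad and linear speed of jar_amber below 0.01 m/s and value of joint each of button_green, button_clear below 0.0045 m and distance of each of ramekin, whisk, spoon, tray, jar_green, jar_clear from where it was at the start of the episode below 0.012 m and angle between each of jar_green, jar_clear, ramekin's own z axis and vertical below 0.1 rad); the robot touches nothing.
It fails at once if the green or the clear jar was touched (more than 0.5 N) (contact force between any of the arm, the fingers and jar_green above 0.5 N or contact force between any of the arm, the fingers and jar_clear above 0.5 N).
It fails at once if the amber jar was pressed hard (more than 40 N) (contact force between any of the arm, the fingers and jar_amber above 40 N).
It fails at once if the amber jar was shifted or lifted by more than 15 mm (distance of jar_amber from where it was at the start of the episode above 0.015 m).
It fails at once if the amber jar was tipped by more than 0.15 rad (angle between jar_amber's own z axis and vertical above 0.15 rad).
It fails at once if another thing on the board was moved by more than 12 mm (distance of any of ramekin, whisk, spoon, tray, jar_green, jar_clear from where it was at the start of the episode above 0.012 m).
It also fails if it takes over 32 s, if anything falls off the work surface, if the arm or the gripper's body presses on something with over 40 N, if the wrist force passes 120 N, or if a joint passes its speed limit or range.

## Working session

There is one attempt and no reset: what is moved stays moved. The work goes in short steps, Python scripts to look and compute and a shell command to move; the robot and the scene stay as the last step left them, time stands still between calls to the robot, and variables do not carry over. Pictures are saved under pics/ and viewed, about 8 in all and at most 12, crops included, and the job is handed in when it is done.

```bash
mkdir -p pics; cat > h.py <<'E'
import numpy as np, cv2
from scipy.spatial.transform import Rotation as R
from workcell import ctrl
def cam(name, st=None):
    p=ctrl.camera_params(name); f=240/np.tan(np.radians(p["vfov"])/2)
    if "mount" in p:
        T=np.eye(4); T[:3,:3]=R.from_euler('xyz',st["ee_rot"]).as_matrix(); T[:3,3]=st["position"]
        M=T@np.array(p["mount"]); Rw,o=M[:3,:3],M[:3,3]
    else:
        Rc=R.from_rotvec(np.ravel(p["rvec"])).as_matrix(); Rw=Rc.T; o=-Rw@np.ravel(p["tvec"])
    return p,f,Rw,o
def ray(name,u,v,st=None):
    p,f,Rw,o=cam(name,st); d=np.array([(u-p["cx"])/f,(v-p["cy"])/f]); s=d.copy()
    for _ in range(20): s=d/(1+p["k1"]*(s@s))
    return o,Rw@np.array([s[0],s[1],1])
def onz(name,u,v,z,st=None):
    o,d=ray(name,u,v,st); return o+d*(z-o[2])/d[2]
def proj(name,P,st=None):
    p,f,Rw,o=cam(name,st); c=Rw.T@(np.array(P)-o); s=c[:2]/c[2]; s=s*(1+p["k1"]*(s@s)); return s*f+[p["cx"],p["cy"]]
E
python3 - <<'E'
from h import *
for n in("top","scene"): cv2.imwrite(f"pics/{n}0.png",ctrl.read_camera(n)); print(n,cam(n)[3])
s=ctrl.observe();print(s, ctrl.grip_point_offset)
E
```

```text
top [0.30192333 0.05809106 1.30753498]
scene [ 1.06203591 -0.52366644  0.85787457]
{'time': 0.1, 'joints': array([ 1.08150875e+00,  5.28366884e-01,  1.43377402e+00, -1.63662090e-06,
        1.18136932e+00, -1.78494159e-01]), 'dq': array([-0.0034552 , -0.00194501, -0.00132706, -0.00045403,  0.00028   ,
       -0.00037384]), 'joint_torque': array([-9.66693078e-04, -4.40987849e+01, -1.77148139e+01,  6.34421431e-02,
        5.34038676e-02, -3.02278829e-05]), 'position': array([0.19095633, 0.59479259, 0.40387306]), 'ee_rot': array([-3.13970527e+00, -3.38972721e-04,  2.83079954e+00]), 'wrist_force': array([ 0.58866556,  0.82663236, -0.05596871]), 'moment': array([ 0.00392709, -0.00867618,  0.00681831]), 'gripper_width': 0.08714118851475523} 0.1635
```

View pics/top0.png

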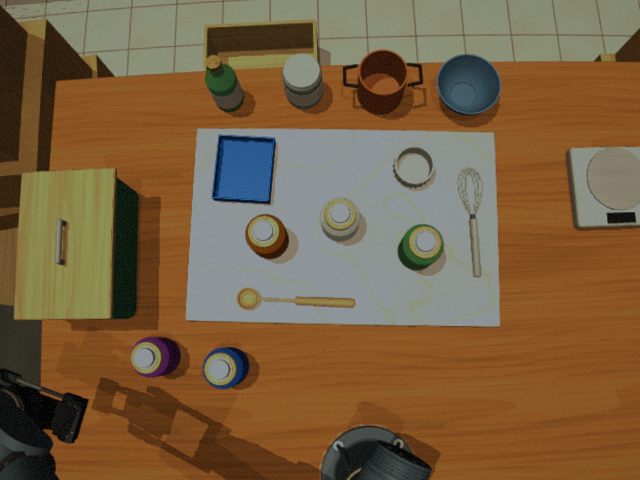

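View pics/scene0.png

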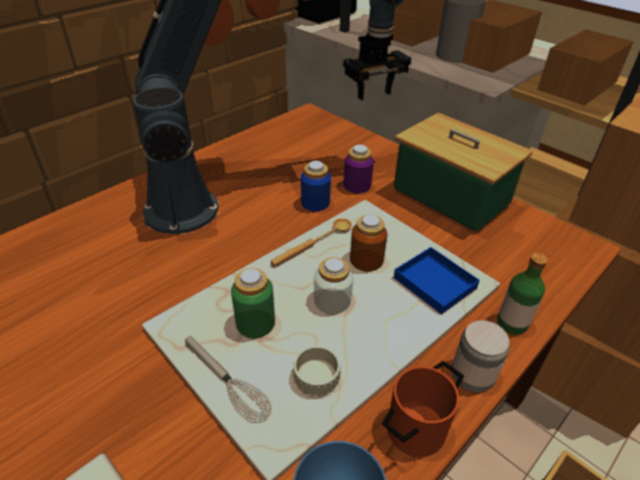

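The jar-shaped things in the top view are amber (266,234), clear (340,217), green (421,246), blue (226,368) and purple (155,357). The brown one at (266,234) on the marble board is the one meant, and blue and purple are excluded. In the scene view it is at (369,240). Next I'll confirm this in a crop and measure the button.

```bash
cat > m.py <<'E'
from h import *
a=cv2.imread("pics/top0.png"); b=cv2.imread("pics/scene0.png")
def blob(im,x0,y0,x1,y1):
    c=im[y0:y1,x0:x1]; h=cv2.cvtColor(c,cv2.COLOR_BGR2HSV)
    m=((h[...,1]<60)&(h[...,2]>130)).astype(np.uint8)
    n,l,s,ce=cv2.connectedComponentsWithStats(m)
    ctr=np.array([(x1-x0)/2,(y1-y0)/2])
    i=min((i for i in range(1,n) if s[i,4]>25),key=lambda i:np.linalg.norm(ce[i]-ctr))
    print(s[i]); return ce[i]+[x0,y0]
ut=blob(a,250,217,278,246); us=blob(b,356,210,386,230)
print(ut,us)
for z in(.149,.152): print(z,onz("top",*ut,z),onz("scene",*us,z))
for n,u,v,z in(("clear",341,213,.136),("green",426,241,.168)): print(n,onz("top",u,v,z))
o1,d1=ray("top",*ut);o2,d2=ray("scene",*us)
t=np.linalg.lstsq(np.c_[d1,-d2],o2-o1,rcond=None)[0];print("tri",o1+d1*t[0],o2+d2*t[1])
A=cv2.resize(a[190:270,220:320],(500,400),interpolation=2);B=cv2.resize(b[195:275,330:380],(250,400),interpolation=2)
cv2.imwrite("pics/crop0.png",np.hstack([A,B]))
E
python3 m.py
```

```text
[  1   3  25  23 408]
[  0   0  30  18 360]
[262.53431373 230.35784314] [371.16111111 216.30833333]
0.149 [0.51862628 0.2046675  0.149     ] [0.51253579 0.21311447 0.149     ]
0.152 [0.51806513 0.20428794 0.152     ] [0.51486131 0.20999637 0.152     ]
clear [0.55195251 0.04421995 0.136     ]
green [ 0.48295787 -0.12203543  0.168     ]
tri [0.51725665 0.20374109 0.15632231] [0.51852749 0.20508067 0.15672951]
```

View pics/crop0.png

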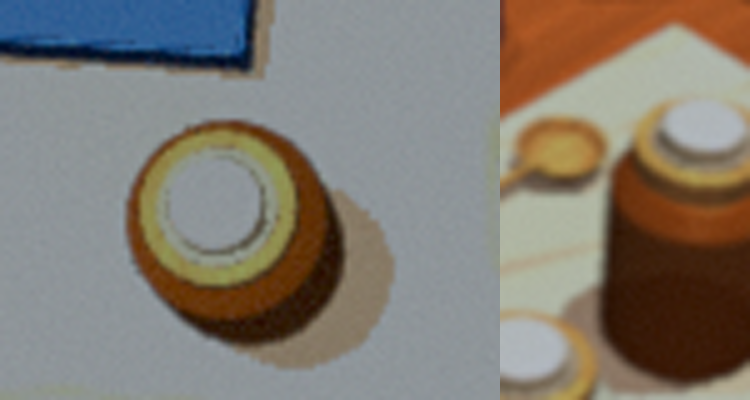

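The crop confirms the raised white button on the brown jar, with its centre at about (0.518, 0.205). I'll close the fingers and swing over in two legs, bowing away from the green box.

```bash
python3 -m crank '[{"delta_pos":[-12,-12,-10],"turn":0},{"delta_pos":[-24,-26,-10],"turn":0},{"delta_pos":[-24,-26,0],"turn":0},{"delta_pos":[-24,-26,0],"turn":0},{"delta_pos":[-24,-26,0],"turn":0},{"delta_pos":[-24,-26,0],"turn":0},{"delta_pos":[-24,-26,0],"turn":0},{"delta_pos":[-24,-22,0],"turn":0}]' 1 20
python3 -m crank '[{"delta_pos":[-34,-10,0],"turn":0},{"delta_pos":[-34,-10,0],"turn":0},{"delta_pos":[-34,-10,0],"turn":0},{"delta_pos":[-34,-10,0],"turn":0},{"delta_pos":[-34,-10,0],"turn":0},{"delta_pos":[-34,-10,0],"turn":0},{"delta_pos":[-24,-10,0],"turn":0},{"delta_pos":[-14,-5,0],"turn":0}]'
python3 -m crank '[{"delta_pos":[0,0,0],"turn":0},{"delta_pos":[0,0,0],"turn":0},{"delta_pos":[0,0,0],"turn":0}]'
python3 - <<'E'
from h import *
s=ctrl.observe(); im=ctrl.read_camera("wrist"); cv2.imwrite("pics/w1.png",im)
print(s["position"],s["ee_rot"],s["gripper_width"],s["wrist_force"],s["time"]); print(proj("wrist",[.518,.2045,.151],s))
np.save("s1.npy",s,allow_pickle=True)
E
```

```text
time: 0.9
position: [0.3044, 0.3566, 0.4253]
ee_rot: [-3.141, 0.0, 2.831]
wrist_force: [1.1, 0.6, -0.0]
gripper_width: 0.0309
time: 1.7
position: [0.5131, 0.2114, 0.4253]
ee_rot: [-3.141, 0.001, 2.828]
wrist_force: [0.9, 0.4, -0.4]
gripper_width: 0.0006
time: 2.0
position: [0.5105, 0.2143, 0.4248]
ee_rot: [-3.141, -0.001, 2.832]
wrist_force: [-0.2, -0.1, -0.2]
gripper_width: 0.0002
[0.51054661 0.21432538 0.42477704] [-3.14130031e+00 -1.26427685e-03  2.83195958e+00] 0.00018009549590631516 [-0.17432172 -0.10860243 -0.24694637] 2.0
[305.78485612 261.44468249]
```

View pics/w1.png

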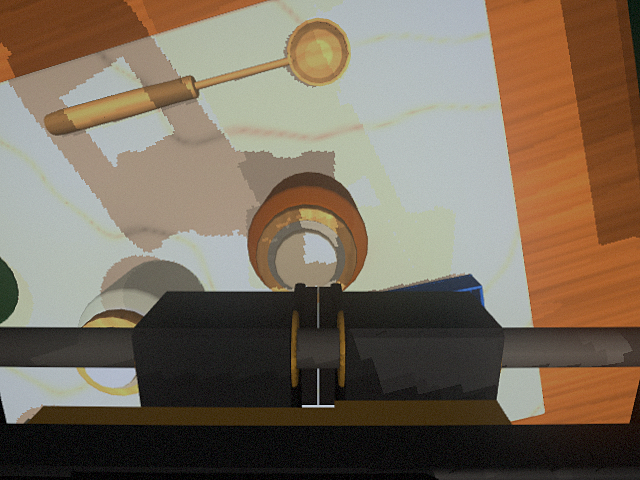

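The wrist view shows the amber lid's white button centred at about (305,262). The predicted projection is (305.8,261.4), so the position is confirmed. The remaining shift is about -10, -7 mm in tool x, y, then I descend to just above the button.

```bash
python3 -m crank '[{"delta_pos":[-5,-4,5],"turn":0},{"delta_pos":[-5,-3,10],"turn":0},{"delta_pos":[0,0,15],"turn":0},{"delta_pos":[0,0,15],"turn":0},{"delta_pos":[0,0,15],"turn":0},{"delta_pos":[0,0,12],"turn":0},{"delta_pos":[0,0,8],"turn":0},{"delta_pos":[0,0,4],"turn":0}]'
python3 -m crank '[{"delta_pos":[0,0,0],"turn":0},{"delta_pos":[0,0,0],"turn":0},{"delta_pos":[0,0,0],"turn":0}]'
python3 - <<'E'
from h import *
s=ctrl.observe(); print(s["position"],s["position"][2]-.182,s["wrist_force"])
w=ctrl.read_camera("wrist")[200:440,160:480]; b=ctrl.read_camera("scene")[180:280,310:430]
cv2.imwrite("pics/c2.png",np.hstack([w,cv2.resize(b,(288,240),interpolation=2)]))
E
```

```text
time: 2.85
position: [0.5191, 0.2039, 0.3396]
ee_rot: [-3.141, -0.001, 2.831]
wrist_force: [-0.7, -0.6, 0.5]
gripper_width: 0.0004
time: 3.15
position: [0.5194, 0.204, 0.3414]
ee_rot: [3.141, 0.001, 2.831]
wrist_force: [-1.0, -0.2, 0.3]
gripper_width: 0.0005
[0.51944607 0.20402523 0.34138989] 0.1593898925072143 [-0.96237831 -0.18184809  0.28332102]
```

View pics/c2.png

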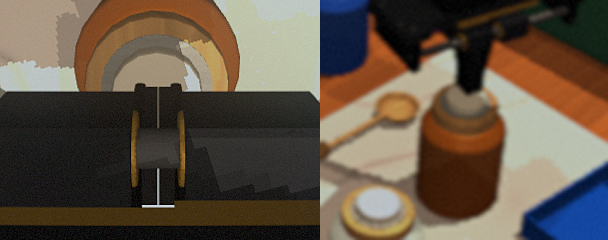

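Both crops show the closed fingertips centred right above the button. I'll press in small steps and watch the force.

```bash
python3 -m crank '[{"delta_pos":[0,0,2],"turn":0},{"delta_pos":[0,0,2],"turn":0},{"delta_pos":[0,0,2],"turn":0},{"delta_pos":[0,0,2],"turn":0},{"delta_pos":[0,0,1],"turn":0},{"delta_pos":[0,0,1],"turn":0},{"delta_pos":[0,0,1],"turn":0},{"delta_pos":[0,0,0],"turn":0}]'
python3 -m crank '[{"delta_pos":[0,0,1],"turn":0},{"delta_pos":[0,0,1],"turn":0},{"delta_pos":[0,0,0],"turn":0},{"delta_pos":[0,0,0],"turn":0}]'
```

```text
time: 4.05
position: [0.5192, 0.204, 0.3299]
ee_rot: [-3.142, -0.0, 2.831]
wrist_force: [-0.4, -0.3, 3.8]
gripper_width: 0.0004
time: 4.45
position: [0.5192, 0.204, 0.3276]
ee_rot: [-3.141, -0.0, 2.831]
wrist_force: [-0.1, -0.7, 3.1]
gripper_width: 0.0004
```

```bash
python3 -m crank '[{"delta_pos":[0,0,1],"turn":0},{"delta_pos":[0,0,1],"turn":0},{"delta_pos":[0,0,0],"turn":0},{"delta_pos":[0,0,0],"turn":0}]'
python3 -m crank '[{"delta_pos":[0,0,0.5],"turn":0},{"delta_pos":[0,0,0],"turn":0},{"delta_pos":[0,0,0],"turn":0}]'
```

```text
time: 4.85
position: [0.5192, 0.204, 0.3256]
ee_rot: [-3.141, -0.0, 2.831]
wrist_force: [-1.6, -0.7, 3.0]
gripper_width: 0.0002
time: 5.15
position: [0.5192, 0.204, 0.3256]
ee_rot: [-3.142, 0.0, 2.831]
wrist_force: [-1.6, 0.4, 5.7]
gripper_width: 0.0007
```

```bash
python3 -m crank '[{"delta_pos":[0,0,0.5],"turn":0},{"delta_pos":[0,0,0],"turn":0},{"delta_pos":[0,0,0],"turn":0}]'
python3 -m crank '[{"delta_pos":[0,0,0.5],"turn":0},{"delta_pos":[0,0,0],"turn":0},{"delta_pos":[0,0,0],"turn":0}]'
```

```text
time: 5.45
position: [0.5191, 0.204, 0.3256]
ee_rot: [3.142, 0.0, 2.831]
wrist_force: [-2.3, -0.1, 8.6]
gripper_width: 0.0006
time: 5.75
position: [0.5191, 0.204, 0.3255]
ee_rot: [3.141, 0.001, 2.831]
wrist_force: [-3.0, -1.6, 11.8]
gripper_width: 0.0003
```

The tip has stopped at z ≈ 0.1435 (expected stop 0.143), and the force rises to about 12 N with no further travel, so the button is on its stop. I'll withdraw straight up.

```bash
python3 -m crank '[{"delta_pos":[0,0,-2],"turn":0},{"delta_pos":[0,0,-4],"turn":0},{"delta_pos":[0,0,-10],"turn":0},{"delta_pos":[0,0,-20],"turn":0},{"delta_pos":[0,0,-25],"turn":0},{"delta_pos":[0,0,-25],"turn":0},{"delta_pos":[0,0,-15],"turn":0},{"delta_pos":[0,0,-5],"turn":0}]'
python3 -m crank '[{"delta_pos":[15,5,0],"turn":0},{"delta_pos":[25,8,0],"turn":0},{"delta_pos":[25,8,0],"turn":0},{"delta_pos":[25,8,0],"turn":0},{"delta_pos":[20,8,0],"turn":0},{"delta_pos":[10,3,0],"turn":0},{"delta_pos":[0,0,0],"turn":0},{"delta_pos":[0,0,0],"turn":0}]'
python3 - <<'E'
from h import *
s=ctrl.observe(); print(s["position"],s["wrist_force"],s["time"])
t=ctrl.read_camera("top"); b=ctrl.read_camera("scene"); b0=cv2.imread("pics/scene0.png")
g=lambda i:cv2.resize(i[200:280,335:400],(260,320),interpolation=2)
cv2.imwrite("pics/c3.png",np.hstack([g(b0),g(b),cv2.resize(t[190:270,225:290],(260,320),interpolation=2)]))
E
```

```text
time: 6.55
position: [0.5197, 0.2041, 0.4326]
ee_rot: [3.139, 0.004, 2.831]
wrist_force: [-0.0, 0.2, -0.7]
gripper_width: 0.0008
time: 7.35
position: [0.4173, 0.2787, 0.4299]
ee_rot: [-3.141, 0.0, 2.831]
wrist_force: [0.4, 0.5, 0.4]
gripper_width: 0.0008
[0.41731447 0.2787462  0.42993229] [0.43788247 0.50102837 0.35751441] 7.35
```

View pics/c3.png

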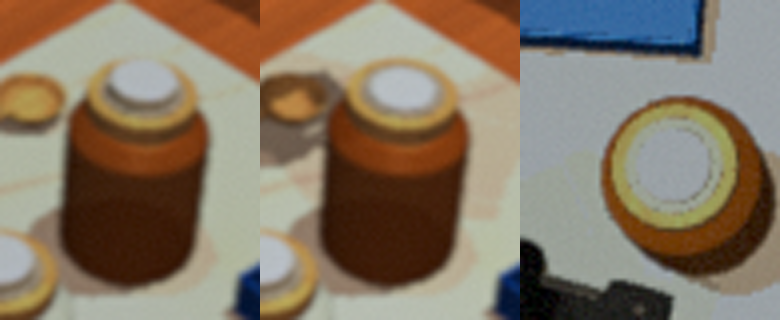

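The before and after crops show the button sunk nearly level with the lid. The jar stands upright in the same place, and the hand is clear. I'm handing the job in.

```bash
python3 -c "
from workcell import ctrl
print(ctrl.finish_job())"
```

```text
the job is handed in; nothing more can be done
None
```

I pressed the amber jar's button down to its stop with the closed fingertips, then drew the hand straight up and aside. The job was handed in at about 7.5 s of the 32 s allowed, and no verdict was reported.

- **Button:** the tip stopped at z ≈ 0.1435 m, against 0.143 m expected for fully down. The last readings there rose to about 12 N vertically with no further travel, well under the 40 N limit.
- **Amber jar:** the last scene-camera view shows the button nearly level with the lid. The jar is upright and has not visibly moved.
- **Other things:** the fingers came down only over the amber jar. The wrist force read about zero after withdrawal. I did not measure the other jars or the bystanders again at the end.
- **Disagreement:** triangulating the button from the top and scene cameras gave its top about 5 mm too high, because the scene-camera mask had merged with the board. I used the top-camera position instead, and the wrist camera agreed with it to within about a pixel.

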